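# Open the clamped, squeeze-catch tube carrier on the orbital shaker

## Task

The shaking run is over: open the tube carrier. Throw the red handle of the toggle clamp on the shaker back until the clamp arm stands up clear of the lid, then press the lid down on its springy seal, no harder than it needs, while squeezing its two orange buttons together to free the catches, lift the lid off, and set it down gently, right way up, flat inside the empty steel tray, then let go of it. Leave the clamp open and do not disturb the other things on the bench.

Things in the scene. Friction and masses are not known exactly. Their poses are not given: they have to be found in the camera images.
- shaker: White bench shaker 298 x 180 mm carrying a clear-walled, blue-rimmed box (186 x 96 mm) and a toggle clamp, all fixed. Origin on the bench under the middle of the box; x along the box, away from the operator to the clamp, y left, z up; housing x -108..190 mm. Deck top z 62, box rim z 122, tube caps to z 93 mm. The clamp stands on the middle line, x 110..186 mm, its arm over the lid's +x end.
- rim: Blue plastic rim of the box, fixed to the shaker, 186 x 96 mm outside, 23 mm high. Origin under its middle, axes as the shaker's; its top edge, 122 mm above the bench, is the hard stop for the lid's plate and must not be rammed (seal fully pressed).
- lid: White lid of the box, 0.25 kg. Origin under the middle of its underside, axes as the shaker's at the start. Plug 165 x 75 mm, z 0..20 mm, sits in the box (free after 20 mm of lift); plate 192 x 100 mm, z 20..26; two orange buttons on top, z 28..56. Each moves a steel catch below that reaches out to y +-46.5 mm, z 0.5..9.5. At the start z = 106.5 mm; with the clamp open the seal lifts it 1 mm.
- buttons_mid (a point): Point midway between the two orange buttons, on the lid, 42 mm above the lid's origin (half button height, 16 mm above the top of the plate). The buttons' outer faces, 36 mm long (along lid x) and 28 mm high, lie 30 mm to either side of it along lid y (60 mm apart, 40 mm when fully squeezed); a white hub 16 mm wide stands between them.
- button_left (a joint): Travel (m) of the button at lid +y: 0 out, 0.010 fully in (spring 2 to 6 N). The catches lock: the buttons give only 1.5 mm until the lid is pushed down 4 to 5.5 mm (5.5 = hard stop) on its springy seal, 12 to 16 N, plus rubbing that grows with the squeeze (2 N at 20 N, 8 N at 80 N). Pushed down, both draw in under a 20 N squeeze; keep squeezing while lifting.
- button_right (a joint): The same for the button at lid -y: 0 out, 0.010 fully in.
- clamp_handle (a joint): Angle (rad) of the clamp's red handle: 0 upright, clamp shut on the lid; grows as the top of the handle goes towards shaker +x, to 1.5 (handle almost level, clamp arm upright). A light push is enough; past about 0.7 it falls open by its own weight, and it stays open. Lifting the clamp arm itself does nothing: the linkage is locked past centre.
- clamp_pivot (a point): Hinge of the red handle, 158 mm along shaker x, 141 mm above the bench; the hinge line is shaker y.
- handle_end (a point): Top end of the red handle (round, 19 mm thick, red from 32 mm above the hinge to this end), 106 mm from the hinge.
- tray: Empty shallow steel tray 128 x 240 mm, loose. Origin under its middle, long side along its y axis, short side along its x axis; floor 2 mm thick, inside 124 x 236 mm, rim 15 mm high. Its y axis lies roughly along world x (either way).
- beaker: Small glass beaker, 53 mm across, 69 mm high, standing behind the work; bystander.
- amber_bottle: Brown bottle with black cap, 46 mm across, 102 mm high, standing behind the work; bystander.
- masking_tape: Roll of tan tape, 104 mm across, 25 mm high, lying at the left; bystander.
- screwdriver: Red-handled screwdriver, 157 mm long, lying at the left; bystander.

How it is judged:
By the outcome, as a careful person would: the job done as asked, in the order asked, and still so for the second after the job is handed in, with the robot touching nothing.
It also fails if it takes over 51 s, if anything falls off the work surface, if the arm or the gripper's body presses on something with over 40 N, if the wrist force passes 120 N, or if a joint passes its speed limit or range.

## Robot

A 6-joint arm with a two-finger parallel gripper is mounted at the origin on a cart in front of the work surface, level with it; the furniture and walls round the work are solid. World frame = base frame: x ahead of the robot, y to its left, z up, the work surface at z = 0. Lengths are in m, angles in rad, forces in N, time in s.
With the tool pointing down it reaches from about 0.4 to 0.825 m from the base axis. Payload 7 kg.
Tool frame: the origin (TCP) lies at the very end of the fingers, on their centre line; the grasp point (between the pads) lies 19 mm behind it; z points along the fingers, y is the line along which they close (so a half turn about z gives the same grasp; the last joint's range is limited). The gripper opens to 85 mm and grips with 20 to 120 N. Pads are 22 mm wide; open, the fingers measure 114 mm over their backs; the gripper's body (76 mm by 85 mm) begins 54 mm behind the grasp point. The pads swing forward as they close: fully open they stand 13 mm farther back than shut.
Start: joints at [-0.912, 0.359, 0.012, 0, -1.224, -0.288], TCP at [0.245, -0.629, 0.231] pointing down, gripper open.
Joint ranges: [-3.07, 3.07], [-1.43, 2.12], [-1.02, 1.25], [-3.03, 1.67], [-3.05, -0], [-3.03, 3.03]. Speed limits (rad/s): [2.39, 2.39, 3.01, 3.14, 3.14, 3.14].

## Interface

Orientations are given as a rotation vector (axis times angle).
In Python, from workcell import ctrl, imaging, finish_job gives the robot as it stands.
- The arm moves only by the tool carry_out, never from a script. Its argument "increments" is a list of rows, each a list of 2 entries, a list of its own where there are three numbers: the shift along the tool's x, y, z in mm, then the turn about the tool's z in degrees. A call has 1 to 12 rows; each row is the pose to reach, as a shift and turn from the pose commanded when the call began, along the tool's axes at that moment; what a row does not reach only later rows make up. A row lasts 1/8 s, in which the tool goes at most 62.5 mm and 10.7 degrees, less where a joint would pass 70% of its speed; a pose out of reach is approached as far as the arm can. A call with a gripper value outside its range is refused whole. "grip" is the finger opening in mm, from 0 to 85.4, set as the call begins (left out, the last holds). The fingers move at their own pace and stop on an object; the grip force is fixed at half the most. Time passes only in rows, so rows that repeat a pose let the fingers close. It gives the time, the measured TCP pose, the force, the opening and the grip force at its end, in the units of the state.
- ctrl.sense(): the state, without advancing time (a new reading comes with each control period).
- imaging.camera(name): name is "scene" or "side" or "wrist"; returns a dict with "img" (384x512x3 uint8, red, green, blue), "mtx" (3x3 intrinsics, pixels), "k1" (the pictures are not rectified: a ray, as slopes to the right and down, at radius r is drawn at 1 + k1 r^2 times it, then the intrinsics apply), "eye" and "rotation" of the camera in the world. Camera axes: x right, y down, z forward; pixel columns grow to the right and rows downward; lengths in m; the calibration is good to about 2 mm. A picture is of the moment at which its call begins. There is no depth.
- finish_job(): hands the job in; it is judged then, once.
The state is a dict: "clock": time; "joints": joint angles; "qvel": joint speeds; "joint_efforts": joint torques, N m; "tcp_pos": TCP position; "tool_rot": TCP orientation; "force": force on the tool from outside, world axes, zero at the start; "wrist_torque": the same for the moment, N m; "opening": finger opening in m; "finger_force": force on a finger pad.
Only numpy, scipy, OpenCV 4.12 (cv2) and the standard library are available. Lean on these libraries where they do the work, as an engineer would, in place of code of your own. Each camera call takes 0.05 s, during which the arm holds its last target. There are 200 camera calls.

## Working session

There is one attempt and no reset: what is moved stays moved. The work goes in short steps, Python scripts to look and compute and a tool call to move; the robot and the scene stay as the last step left them, time stands still between calls to the robot, and variables do not carry over. Pictures are saved under pics/ and viewed, at most 10 in all, crops included, and the job is handed in when it is done.

Besides the shell and the picture viewer there is one more tool, called after ">>>" by a JSON object that holds its "op" and its "data", one argument or row to a line. carry_out: Moves the arm, as the interface text tells. Its arguments: {"type":"object","properties":{"increments":{"type":"array","items":{"type":"array"}},"grip":{"type":"number"}},"required":["increments"]}

```bash
mkdir -p pics; ls
cat > h.py <<'E'
import numpy as np, cv2
from workcell import ctrl, imaging, finish_job
def snap(n,f):
    c=imaging.camera(n); cv2.imwrite('pics/'+f+'.png',c['img'][:,:,::-1]); np.savez('pics/'+f+'.npz',**c); return c
def load(f): return dict(np.load('pics/'+f+'.npz'))
def ray(c,u,v):
    K=c['mtx']; d=np.array([(u-K[0,2])/K[0,0],(v-K[1,2])/K[1,1]]); r=np.linalg.norm(d); s=r
    for _ in range(30): s=r/(1+c['k1']*s*s)
    d=d*(s/r if r>0 else 1); w=c['rotation']@np.array([d[0],d[1],1]); return c['eye'],w
def onz(c,u,v,z):
    e,w=ray(c,u,v); return e+w*(z-e[2])/w[2]
def proj(c,p):
    q=c['rotation'].T@(np.array(p)-c['eye']); d=q[:2]/q[2]; d=d*(1+c['k1']*(d@d)); return c['mtx'][[0,1],[0,1]]*d+c['mtx'][:2,2]
def tri(l):
    A=0;b=0
    for c,u,v in l:
        e,w=ray(c,u,v); w=w/np.linalg.norm(w); M=np.eye(3)-np.outer(w,w); A=A+M; b=b+M@e
    return np.linalg.solve(A,b)
E
python3 - <<'E'
from h import *
for n in ('scene','side'):
    c=snap(n,n+'0'); print(n,c['eye'],c['rotation'].round(2).tolist(),c['mtx'][0,0],c['k1'])
print(ctrl.sense())
E
```

```text
pics
scene [-0.31344207  0.94729407  0.7377889 ] [-0.9, 2.15, -1.35] 469.6359960395739 -0.14492228626445516
side [-0.41392616  0.29664889  1.33869388] [-1.63, 2.01, -0.73] 462.63075344313665 -0.008133358291371432
{'clock': 0.1, 'joints': array([-9.11888978e-01,  3.59327875e-01,  1.11321307e-02, -3.24693697e-04,
       -1.22410917e+00, -2.88129029e-01]), 'qvel': array([ 0.00085755, -0.00135627,  0.00201134,  0.00097468, -0.00056704,
        0.00054678]), 'joint_efforts': array([-3.10583979e-03, -5.84764481e+01,  2.94106901e+01,  6.95462465e+00,
       -3.16742582e-03,  9.62584807e-06]), 'tcp_pos': array([ 0.24441275, -0.62871656,  0.23043832]), 'tool_rot': array([ 5.78839205e-01, -3.08738222e+00, -2.32732892e-03]), 'force': array([-0.40032193,  0.76188645, -0.61176545]), 'wrist_torque': array([ 0.02601514, -0.02590812, -0.00322674]), 'finger_force': 0.0, 'opening': 0.08543870035143394}
```

View pics/scene0.png

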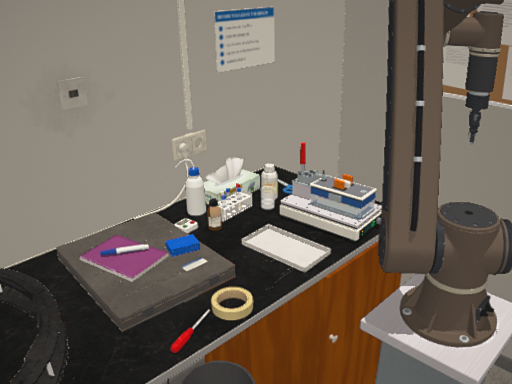

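View pics/side0.png

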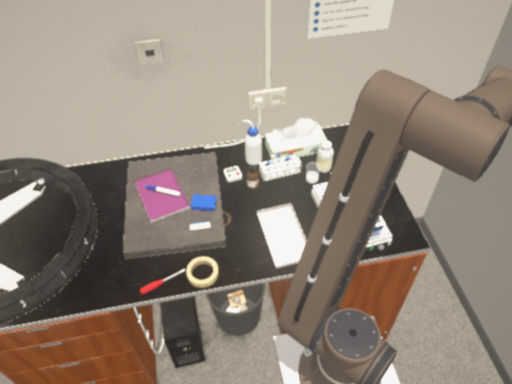

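The scene view shows the red handle at about (303,155), the orange buttons at (344,182), the shaker's lower corner near (362,233), and the tray centred at about (286,247). In the side view the arm hides most of the shaker, and the tray is at about (283,235). Camera rotations are rotation vectors.

```bash
cat >> h.py <<'E'
_l=load; _s=snap
def fix(c):
    if np.array(c['rotation']).size==3: c['rotation']=cv2.Rodrigues(np.array(c['rotation'],float))[0]
    return c
def load(f): return fix(_l(f))
def snap(n,f): return fix(_s(n,f))
def masks(c):
    h=cv2.cvtColor(c['img'],cv2.COLOR_RGB2HSV).astype(int); H,S,V=h[...,0],h[...,1],h[...,2]
    return dict(orange=(H>5)&(H<20)&(S>180)&(V>140), red=((H<5)|(H>175))&(S>170)&(V>90), blue=(H>95)&(H<125)&(S>110)&(V>50))
def blobs(m,amin=15):
    n,l,s,ce=cv2.connectedComponentsWithStats(m.astype(np.uint8)); return [(s[i].tolist(),ce[i].round(1).tolist()) for i in range(1,n) if s[i,4]>=amin]
E
python3 - <<'E'
from h import *
c=load('scene0');s=load('side0')
for n,x in(('scene',c),('side',s)):
    m=masks(x); print(n)
    for k in m: print(k,blobs(m[k]))
g=cv2.cvtColor(c['img'],cv2.COLOR_RGB2HSV)
b=((g[...,2]>150)&(g[...,1]<60)).astype(np.uint8)
for n,x,roi in(('scene',c,(235,215,340,275)),('side',s,(245,195,312,272))):
    g=cv2.cvtColor(x['img'],cv2.COLOR_RGB2HSV); b=((g[...,2]>110)&(g[...,1]<70)).astype(np.uint8)
    q=np.zeros_like(b); x0,y0,x1,y1=roi; q[y0:y1,x0:x1]=b[y0:y1,x0:x1]
    cs=max(cv2.findContours(q,0,2)[0],key=cv2.contourArea)
    for e in range(5,12,1):
        a=cv2.approxPolyDP(cs,e,True)[:,0]
        if len(a)==4: break
    print(n,'tray',a.tolist(),[onz(x,*p,0.015)[:2].round(3).tolist() for p in a])
print('btn',onz(c,344,182,0.148))
E
```

```text
scene
orange [([343, 175, 10, 7, 42], [347.6, 177.4]), ([334, 179, 10, 10, 73], [338.8, 183.8]), ([352, 251, 13, 10, 27], [358.6, 254.9]), ([326, 261, 25, 17, 58], [338.2, 268.7])]
red [([301, 143, 4, 21, 84], [302.5, 153.0]), ([171, 328, 23, 25, 249], [181.4, 340.1])]
blue [([215, 8, 58, 14, 396], [243.7, 13.8]), ([189, 167, 10, 9, 75], [193.5, 171.3]), ([282, 184, 10, 10, 71], [287.5, 189.1]), ([311, 187, 18, 11, 107], [319.1, 192.0]), ([342, 193, 33, 15, 207], [357.1, 201.1]), ([165, 233, 35, 24, 526], [182.7, 244.8]), ([100, 249, 16, 6, 71], [108.2, 251.8])]
side
orange [([100, 377, 8, 4, 16], [103.8, 378.5])]
red [([140, 280, 22, 14, 139], [150.2, 286.5])]
blue [([249, 128, 8, 7, 46], [252.5, 131.2]), ([147, 186, 8, 4, 16], [150.8, 187.2]), ([191, 194, 25, 17, 356], [203.3, 202.3])]
scene tray [[242, 238], [303, 271], [330, 252], [269, 224]] [[0.621, 0.105], [0.368, 0.113], [0.375, -0.016], [0.624, -0.018]]
side tray [[257, 210], [275, 267], [310, 271], [311, 228], [292, 204]] [[0.617, 0.112], [0.369, 0.101], [0.33, -0.007], [0.498, -0.058], [0.617, -0.019]]
btn [ 0.47343453 -0.20760309  0.148     ]
```

Run:
```python
from h import *
c=load('scene0')
L=onz(c,338.8,183.8,.148);R=onz(c,347.6,177.4,.148)
print('L,R',L,R); d=L-R; print('yaw from btn',np.degrees(np.arctan2(-d[0],d[1])))
m=masks(c)['red']; ys,xs=np.nonzero(m[140:170,295:310]); 
for y in (1,3,12,20,22): 
    s=xs[ys==y+3]; print(y+143,s+295)
print('top',onz(c,302.5,143.5,.247),'low',onz(c,302.5,163,.175))
w=snap('wrist','w0'); s=ctrl.sense(); print(w['eye'],w['rotation'].round(3).tolist(),cv2.Rodrigues(s['tool_rot'])[0].round(3).tolist())
```

```text
L,R [ 0.4769058  -0.18452785  0.148     ] [ 0.48729691 -0.24685931  0.148     ]
yaw from btn 9.464585745911846
144 [301 302 303 304]
146 [301 302 303 304]
155 [301 302 303 304]
163 [301 302 303 304]
165 []
top [ 0.62893283 -0.18393696  0.247     ] low [ 0.63423014 -0.19254916  0.175     ]
[ 0.1742753  -0.65526043  0.37270911] [[-0.361, 0.89, 0.279], [0.933, 0.344, 0.109], [0.001, 0.299, -0.954]] [[-0.932, -0.362, -0.001], [-0.362, 0.932, 0.001], [0.0, 0.001, -1.0]]
```

>>> {"op": "carry_out", "data": {
  "increments": [
    [[-33,29,-10],1],
    [[-66,58,-20],2],
    [[-100,87,-30],4],
    [[-133,115,-40],5],
    [[-166,144,-50],6],
    [[-200,173,-60],7],
    [[-240,208,-75],9],
    [[-280,243,-90],10],
    [[-310,270,-98],11.7],
    [[-332,288,-100],11.7],
    [[-332,288,-100],11.7]
  ],
  "grip": 0
}}

```text
clock: 1.52
tcp_pos: [0.4504, -0.2389, 0.3314]
tool_rot: [-0.266, 3.13, 0.0]
force: [-0.1, 0.1, 0.3]
opening: 0.0
finger_force: 0.0
```

Run:
```python
from h import *
w=snap('wrist','w1'); s=ctrl.sense(); print(s['tcp_pos'],cv2.Rodrigues(s['tool_rot'])[0].round(3).tolist(),s['clock'],s['force'])
m=masks(w)
for k in m: print(k,blobs(m[k],40))
for p in ([.48,-.215,.148],[.636,-.189,.21]): print(proj(w,p))
```

```text
[ 0.44984314 -0.23960312  0.33122125] [[-0.986, -0.168, -0.0], [-0.168, 0.986, 0.0], [0.0, 0.0, -1.0]] 1.575 [ 0.1855196  -0.81379702  0.27529256]
orange [([252, 186, 10, 33, 247], [256.6, 202.3]), ([300, 191, 12, 32, 247], [305.5, 206.4])]
red []
blue []
[271.23476304 201.49646126]
[271.16944743 360.2061424 ]
```

View pics/w1.png

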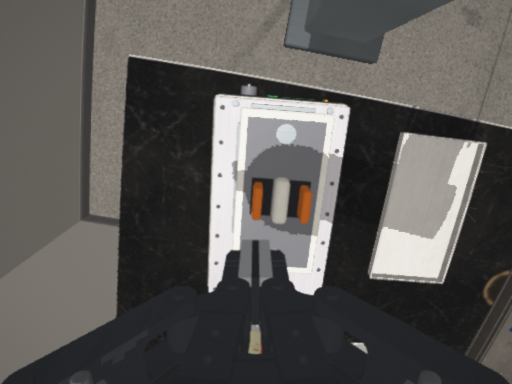

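The wrist view shows the lid with orange buttons at (256.6,202) and (305.5,206) and the white hub at (281,200). The shaker's near edge runs (214,96) to (349,105), and the tray corners are (401,133), (486,142), (443,284) and (369,278). The gripper hides the handle.

Run:
```python
from h import *
w=load('w1'); c=load('scene0')
l,r=[max((x for x in cv2.findContours(masks(w)['orange'].astype(np.uint8),0,2)[0] if abs(x[0,0,0]-u)<20),key=cv2.contourArea) for u in(256,305)]
P=[]
for k in(l,r):
    b=cv2.minAreaRect(k); bp=cv2.boxPoints(b); print(b,[onz(w,*p,.1625)[:2].round(4).tolist() for p in bp]); P.append(onz(w,*b[0],.1625))
d=P[1]-P[0]; print('mid',(P[0]+P[1])/2,'dist',np.linalg.norm(d),'yaw',np.degrees(np.arctan2(-d[0],d[1])))
for n,u,v,z in(('shk',214,96,.062),('shk',349,105,.062),('lid',241,109,.1325),('lid',333,116,.1325)): print(n,onz(w,u,v,z))
q=[onz(w,*p,.015)[:2] for p in((401,133),(486,142),(443,284),(369,278))]; print('tray',np.round(q,3).tolist(),np.mean(q,0))
g=cv2.cvtColor(w['img'],cv2.COLOR_RGB2GRAY).astype(int)
for v in(150,240): print(v,g[v,205:350].tolist())
```

```text
((256.5655517578125, 202.21380615234375), (7.9723663330078125, 31.88946533203125), 4.763641834259033) [[0.4967, -0.2341], [0.4619, -0.2371], [0.4612, -0.2289], [0.496, -0.2257]]
((305.5591735839844, 206.50711059570312), (8.062159538269043, 31.61319923400879), 6.842773914337158) [[0.4926, -0.1827], [0.458, -0.1861], [0.4576, -0.1777], [0.4923, -0.174]]
mid [ 0.47675087 -0.2058195   0.1625    ] dist 0.05144002854355237 yaw 4.304352499185839
shk [ 0.38263312 -0.30138779  0.062     ]
shk [ 0.36452943 -0.13176637  0.062     ]
lid [ 0.38988938 -0.26299152  0.1325    ]
lid [ 0.38047507 -0.16613842  0.1325    ]
tray [[0.388, -0.033], [0.377, 0.101], [0.621, 0.119], [0.628, -0.014]] [0.50333213 0.04338092]
150 [29, 29, 28, 28, 29, 30, 64, 137, 201, 227, 236, 236, 236, 237, 237, 237, 237, 236, 237, 236, 236, 236, 236, 235, 237, 236, 236, 236, 236, 235, 223, 206, 205, 217, 237, 244, 245, 245, 245, 244, 229, 174, 157, 156, 156, 155, 155, 155, 155, 155, 155, 155, 155, 155, 155, 155, 154, 151, 131, 120, 115, 99, 97, 96, 96, 96, 96, 97, 96, 96, 96, 96, 96, 96, 96, 96, 96, 96, 96, 96, 95, 96, 96, 96
[... 274 characters left out ...]
]
240 [31, 29, 35, 68, 141, 207, 230, 236, 235, 234, 233, 233, 232, 232, 232, 233, 234, 233, 232, 233, 234, 235, 234, 233, 233, 233, 232, 226, 233, 243, 245, 245, 245, 245, 231, 171, 137, 121, 118, 118, 117, 117, 118, 118, 118, 117, 110, 89, 75, 73, 74, 73, 76, 93, 112, 117, 117, 117, 117, 118, 118, 117, 118, 123, 135, 143, 144, 143, 144, 143, 144, 144, 144, 144, 144, 144, 143, 144, 144, 144, 144, 144, 144, 144, 144, 144, 144, 143, 144, 144, 144, 143, 144, 143, 144, 143, 145, 143, 144, 144, 144, 144, 144, 143, 144, 163, 231, 242, 243, 242, 240, 230, 230, 231, 229, 229, 226, 216, 214, 222, 227, 230, 230, 220, 148, 69, 33, 31, 28, 30, 30, 30, 30, 31, 32, 32, 31, 31, 27, 28, 28, 28, 27, 29, 27]
```

>>> {"op": "carry_out", "data": {
  "increments": [
    [[-35,6,15],1],
    [[-80,12,40],3],
    [[-115,18,75],4.3],
    [[-135,21,105],4.3],
    [[-135,21,126],4.3],
    [[-135,21,126],4.3]
  ],
  "grip": 0
}}

```text
clock: 2.33
tcp_pos: [0.5779, -0.1979, 0.203]
tool_rot: [0.142, -3.134, -0.001]
force: [-1.2, 0.0, -0.2]
opening: 0.0001
finger_force: 0.0
```

Run:
```python
from h import *
c=snap('scene','s1'); s=ctrl.sense(); print(s['tcp_pos'],s['tool_rot'],s['force']); print(proj(c,s['tcp_pos']),blobs(masks(c)['red'],10))
cv2.imwrite('pics/s1c.png',cv2.resize(c['img'][100:250,220:420,::-1],None,fx=4,fy=4))
```

```text
[ 0.57862301 -0.1981236   0.20478677] [ 1.42426261e-01 -3.13635550e+00  2.32648318e-04] [-0.07144711 -0.60154832  0.5185628 ]
[316.85876914 158.13940857] [([300, 143, 5, 21, 85], [302.5, 153.1]), ([171, 328, 23, 25, 251], [181.4, 340.1])]
```

View pics/s1c.png

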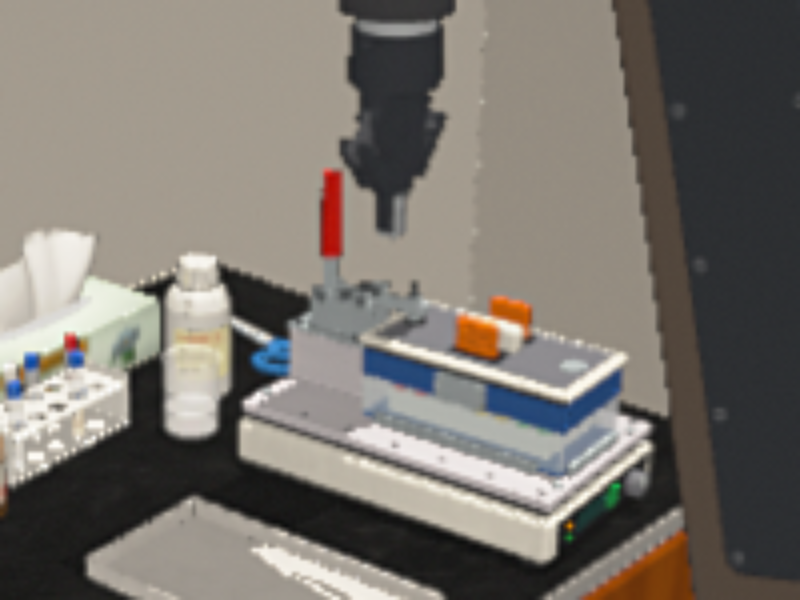

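The crop shows the closed fingertips at about (390,232), level with the red handle (331,215) and on its lid side, so the fingers can push it. The clamp is still shut.

>>> {"op": "carry_out", "data": {
  "increments": [
    [[-10,0,5],0],
    [[-20,0,5],0],
    [[-30,0,5],0],
    [[-40,0,5],0],
    [[-50,0,5],0],
    [[-60,0,5],0],
    [[-70,0,5],0],
    [[-80,0,5],0],
    [[-90,0,5],0],
    [[-100,0,5],0],
    [[-110,0,5],0],
    [[-110,0,5],0]
  ]
}}

```text
clock: 3.88
tcp_pos: [0.6894, -0.1871, 0.1998]
tool_rot: [0.144, -3.138, -0.0]
force: [-0.3, -0.4, -0.5]
opening: -0.0001
finger_force: 0.0
```

Run:
```python
from h import *
c=snap('scene','s2'); s=ctrl.sense(); print(s['tcp_pos'],s['force']); print(blobs(masks(c)['red'],10))
cv2.imwrite('pics/s2c.png',cv2.resize(c['img'][100:250,220:420,::-1],None,fx=3,fy=3))
```

```text
[ 0.68897496 -0.1871684   0.19996638] [-0.07654853 -0.1792834   0.480288  ]
[([278, 156, 18, 13, 81], [286.3, 161.8]), ([171, 328, 23, 25, 251], [181.4, 340.1])]
```

>>> {"op": "carry_out", "data": {
  "increments": [
    [[0,0,-40],0],
    [[0,0,-80],0],
    [[40,0,-115],0],
    [[90,0,-125],0],
    [[145,0,-130],0],
    [[200,0,-130],0],
    [[240,0,-130],0],
    [[245,0,-130],0],
    [[245,0,-130],0]
  ],
  "grip": 85
}}

```text
clock: 5.05
tcp_pos: [0.4448, -0.2097, 0.3309]
tool_rot: [-0.143, 3.137, -0.0]
force: [-0.2, 0.4, 0.4]
opening: 0.0848
finger_force: 0.0
```

Run:
```python
from h import *
c=snap('scene','s3'); w=snap('wrist','w3'); s=ctrl.sense(); R=cv2.Rodrigues(s['tool_rot'])[0]; print(s['tcp_pos'],s['force'],s['opening'],R.round(3).tolist()); print(blobs(masks(c)['red'],10))
print('exp end', proj(c,[.635+.105,-.181,.149]), proj(c,[.635+.032,-.188,.143]))
m=masks(w)['orange'];print(blobs(m))
P=[]
for k in [x for x in cv2.findContours(m.astype(np.uint8),0,2)[0] if cv2.contourArea(x)>80]:
    b=cv2.minAreaRect(k); P.append(onz(w,*b[0],.1635)); print(P[-1],b)
d=P[1]-P[0]; d*=np.sign(d[1]); print('mid',(P[0]+P[1])/2,np.linalg.norm(d),np.degrees(np.arctan2(-d[0],d[1])))
a=cv2.resize(c['img'][110:240,240:400,::-1],(480,390)); b=cv2.resize(w['img'][:,:,::-1],(512,384)); 
cv2.imwrite('pics/m3.png',np.hstack([a[:384,:288*1],b]))
```

```text
[ 0.44558882 -0.20953991  0.33013441] [ 0.71035204 -0.70039203 -0.61979162] 0.08492720585073572 [[-0.996, -0.092, -0.0], [-0.092, 0.996, 0.0], [0.0, 0.0, -1.0]]
[([277, 162, 17, 10, 81], [285.2, 166.5]), ([171, 328, 23, 25, 250], [181.4, 340.1])]
exp end [277.08459547 163.50791662] [294.09394462 169.78622138]
[([227, 188, 9, 34, 266], [231.0, 204.9]), ([276, 189, 9, 33, 255], [279.7, 204.7])]
[ 0.47434404 -0.18000066  0.1635    ] ((280.0, 205.0), (32.0, 8.0), 90.0)
[ 0.47835217 -0.23060383  0.1635    ] ((231.0, 204.5), (8.0, 33.0), 0.0)
mid [ 0.47634811 -0.20530224  0.1635    ] 0.05076165870379612 4.528772209027436
```

View pics/m3.png

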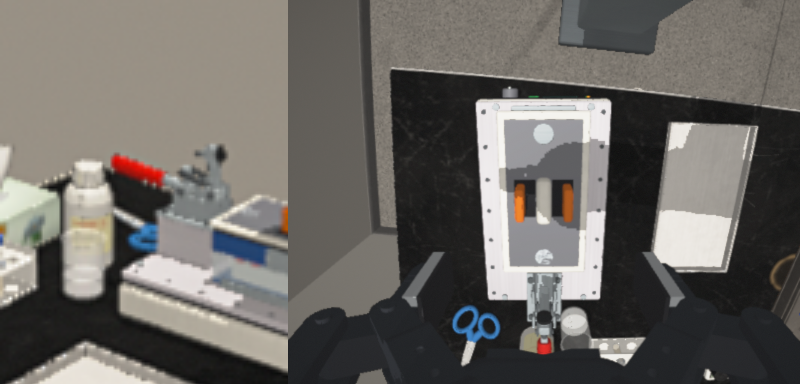

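The left half shows the clamp open: red handle level at (135,168), clamp arm upright at (215,170). The wrist view (right half) shows the lid clear, with the buttons at columns 231 and 280 of the original picture, both on row 205 and aligned with the tool.

>>> {"op": "carry_out", "data": {
  "increments": [
    [[-15,0,40],0],
    [[-31,1,85],0],
    [[-31,1,125],0],
    [[-31,1,155],0],
    [[-31,1,175],0],
    [[-31,1,185],0],
    [[-31,1,185],0]
  ],
  "grip": 85
}}

```text
clock: 6.02
tcp_pos: [0.4758, -0.2057, 0.1445]
tool_rot: [0.144, -3.136, -0.0]
force: [0.2, 0.0, -1.0]
opening: 0.0848
finger_force: 0.0
```

Run:
```python
from h import *
w=snap('wrist','w4'); s=ctrl.sense(); print(s['tcp_pos'],s['force'],s['opening'])
print(blobs(masks(w)['orange'],30))
cv2.imwrite('pics/w4c.png',w['img'][100:,60:460,::-1])
```

```text
[ 0.47619207 -0.20581773  0.14534894] [ 0.29532594  0.3388507  -0.66475402] 0.08491861999454699
[([185, 239, 23, 71, 1253], [196.6, 273.7]), ([300, 241, 22, 69, 1258], [310.2, 274.4])]
```

View pics/w4c.png

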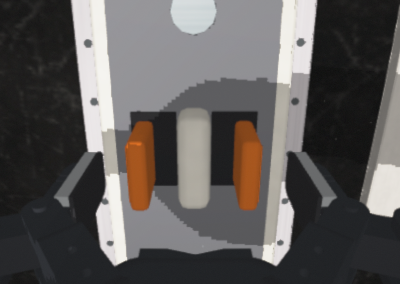

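The buttons (at (140,165) and (247,165) in the crop) are centred between the open fingers (inner edges at columns 102 and 287).

>>> {"op": "carry_out", "data": {
  "increments": [
    [[0,0,5],0],
    [[0,0,10],0],
    [[0,0,10],0],
    [[0,0,10],0],
    [[0,0,10],0],
    [[0,0,10],0],
    [[0,0,10],0],
    [[0,0,10],0]
  ],
  "grip": 57
}}

```text
clock: 7.08
tcp_pos: [0.4764, -0.2063, 0.1359]
tool_rot: [-0.144, 3.137, -0.001]
force: [2.1, -4.9, 1.6]
opening: 0.0572
finger_force: 4.8
```

>>> {"op": "carry_out", "data": {
  "increments": [
    [[0,0,0],0],
    [[0,0,0],0],
    [[0,0,0],0]
  ],
  "grip": 54
}}

```text
clock: 7.45
tcp_pos: [0.4764, -0.2064, 0.1362]
tool_rot: [-0.144, 3.137, -0.002]
force: [1.0, -4.8, 6.0]
opening: 0.0543
finger_force: 42.6
```

>>> {"op": "carry_out", "data": {
  "increments": [
    [[0,0,0.5],0],
    [[0,0,1],0],
    [[0,0,1.5],0],
    [[0,0,1.5],0]
  ],
  "grip": 54
}}

```text
clock: 7.95
tcp_pos: [0.4765, -0.2064, 0.1361]
tool_rot: [-0.145, 3.136, -0.002]
force: [-3.1, -1.9, 18.4]
opening: 0.0547
finger_force: 42.1
```

>>> {"op": "carry_out", "data": {
  "increments": [
    [[0,0,0.5],0],
    [[0,0,0.5],0],
    [[0,0,0.5],0]
  ]
}}

```text
clock: 8.32
tcp_pos: [0.4765, -0.2064, 0.1361]
tool_rot: [-0.145, 3.136, -0.003]
force: [-4.6, -0.6, 22.1]
opening: 0.0549
finger_force: 42.0
```

Run:
```python
from h import *
w=snap('wrist','w5'); s=ctrl.sense(); print(s['tcp_pos'],s['force'],s['opening'],s['finger_force'],s['wrist_torque'])
print(blobs(masks(w)['orange'],30))
cv2.imwrite('pics/w5c.png',w['img'][100:,60:460,::-1])
```

```text
[ 0.47648864 -0.20644655  0.13608657] [-4.88586143 -0.02367392 21.42529416] 0.054992073553482526 42.03079640865326 [-0.145049    2.02756871  0.02521419]
[([187, 244, 24, 76, 1281], [199.7, 282.4]), ([300, 248, 24, 72, 1276], [310.2, 282.8])]
```

View pics/w5c.png

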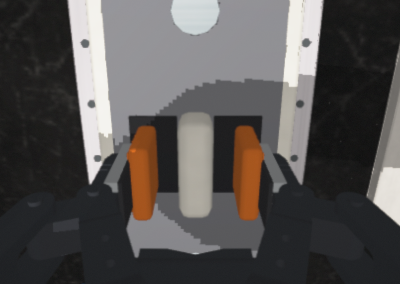

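The fingers hold both buttons (at (143,172) and (247,172) in the crop), but the lid has not gone down yet. Rubbing from the squeeze may be holding it, so I'll ease the squeeze.

>>> {"op": "carry_out", "data": {
  "increments": [
    [[0,0,0],0],
    [[0,0,0],0],
    [[0,0,0],0]
  ],
  "grip": 56
}}

```text
clock: 8.75
tcp_pos: [0.4765, -0.2064, 0.1353]
tool_rot: [-0.145, 3.136, -0.002]
force: [-1.9, -2.8, 15.7]
opening: 0.0564
finger_force: 18.3
```

>>> {"op": "carry_out", "data": {
  "increments": [
    [[0,0,0.5],0],
    [[0,0,1],0],
    [[0,0,1],0]
  ]
}}

```text
clock: 9.12
tcp_pos: [0.4765, -0.2064, 0.1343]
tool_rot: [-0.145, 3.136, -0.002]
force: [-2.5, -2.1, 15.4]
opening: 0.0564
finger_force: 17.0
```

```bash
cat >> h.py <<'E'
def chk():
    w=fix(imaging.camera('wrist')); s=ctrl.sense(); print(s['tcp_pos'].round(4),s['force'].round(1),s['opening'].round(4),s['finger_force'].round(1))
    b=blobs(masks(w)['orange'],30); print(b)
    g=cv2.cvtColor(w['img'],cv2.COLOR_RGB2GRAY); return w
E
python3 -c "
from h import *
chk()"
```

```text
Traceback (most recent call last):
  File "h.py", line 31, in chk
    w=fix(imaging.camera('wrist')); s=ctrl.sense(); print(s['tcp_pos'].round(4),s['force'].round(1),s['opening'].round(4),s['finger_force'].round(1))
                                                                                                    ^^^^^^^^^^^^^^^^^^
AttributeError: 'float' object has no attribute 'round'
```

```bash
sed -i "s/s\['opening'\].round(4),s\['finger_force'\].round(1)/round(s['opening'],4),round(s['finger_force'],1)/" h.py
python3 -c "
from h import *
chk()"
```

```text
[ 0.4765 -0.2064  0.1343] [-2.9 -2.2 14.3] 0.056 17.0
[([187, 246, 24, 75, 1326], [199.2, 283.3]), ([300, 249, 24, 72, 1322], [310.7, 283.7])]
```

>>> {"op": "carry_out", "data": {
  "increments": [
    [[0,0,0],0],
    [[0,0,0],0],
    [[0,0,0.5],0],
    [[0,0,1],0],
    [[0,0,1],0]
  ],
  "grip": 55
}}

```text
clock: 9.85
tcp_pos: [0.4765, -0.2064, 0.1338]
tool_rot: [-0.145, 3.136, -0.002]
force: [-5.2, -1.6, 18.8]
opening: 0.0556
finger_force: 23.3
```

```bash
python3 -c "
from h import *
chk()"
```

```text
[ 0.4765 -0.2064  0.1338] [-3.3 -1.1 19.9] 0.0557 23.3
[([187, 245, 24, 75, 1311], [199.6, 282.9]), ([300, 249, 24, 71, 1304], [310.3, 283.3])]
```

>>> {"op": "carry_out", "data": {
  "increments": [
    [[0,0,0.5],0],
    [[0,0,1],0],
    [[0,0,1],0]
  ],
  "grip": 55
}}

```text
clock: 10.28
tcp_pos: [0.4764, -0.2064, 0.1318]
tool_rot: [-0.144, 3.136, -0.002]
force: [2.0, -2.2, 2.9]
opening: 0.0557
finger_force: 2.9
```

```bash
python3 -c "
from h import *
chk()"
```

```text
[ 0.4762 -0.206   0.1313] [ 1.4 -3.2  4.3] 0.0548 3.2
[([189, 247, 24, 75, 1342], [200.9, 284.5]), ([299, 250, 23, 72, 1339], [309.1, 284.7])]
```

>>> {"op": "carry_out", "data": {
  "increments": [
    [[0,0,-0.5],0],
    [[0,0,-1],0],
    [[0,0,-1],0]
  ],
  "grip": 50
}}

```text
clock: 10.7
tcp_pos: [0.476, -0.2057, 0.1313]
tool_rot: [-0.144, 3.138, 0.0]
force: [2.8, -1.8, 2.9]
opening: 0.05
finger_force: 4.4
```

```bash
python3 -c "
from h import *
chk()"
```

```text
[ 0.476  -0.2057  0.1313] [ 2.5 -1.2  1.6] 0.05 4.4
[([194, 251, 24, 72, 1343], [206.6, 285.8]), ([293, 251, 24, 72, 1344], [303.5, 285.7])]
```

>>> {"op": "carry_out", "data": {
  "increments": [
    [[0,0,-0.5],0],
    [[0,0,-1],0],
    [[0,0,-1],0],
    [[0,0,-1],0]
  ],
  "grip": 42
}}

```text
clock: 11.25
tcp_pos: [0.4758, -0.2057, 0.1327]
tool_rot: [-0.144, 3.138, -0.0]
force: [1.1, -0.3, 6.9]
opening: 0.0419
finger_force: 5.8
```

>>> {"op": "carry_out", "data": {
  "increments": [
    [[0,0,0],0],
    [[0,0,0],0],
    [[0,0,0],0],
    [[0,0,0],0]
  ],
  "grip": 36
}}

```text
clock: 11.75
tcp_pos: [0.4758, -0.2059, 0.1329]
tool_rot: [-0.144, 3.138, -0.001]
force: [-0.4, -1.6, 7.8]
opening: 0.037
finger_force: 48.5
```

```bash
python3 -c "
from h import *
chk()"
```

```text
[ 0.4758 -0.2059  0.1329] [-0.2 -0.7  7.1] 0.0368 48.5
[([207, 252, 23, 72, 1273], [219.9, 286.8]), ([281, 252, 23, 73, 1280], [290.1, 287.1])]
```

>>> {"op": "carry_out", "data": {
  "increments": [
    [[0,0,-2],0],
    [[0,0,-5],0],
    [[0,0,-10],0],
    [[0,0,-15],0],
    [[0,0,-21],0],
    [[0,0,-28],0],
    [[0,0,-38],0],
    [[0,0,-50],0],
    [[0,0,-65],0],
    [[0,0,-80],0],
    [[0,0,-80],0]
  ]
}}

```text
clock: 13.18
tcp_pos: [0.4765, -0.2059, 0.214]
tool_rot: [-0.144, 3.135, -0.001]
force: [-0.7, -0.6, -3.0]
opening: 0.0369
finger_force: 47.3
```

Run:
```python
from h import *
w=chk(); print(ctrl.sense()['tool_rot'],ctrl.sense()['wrist_torque'])
c=snap('scene','s6')
cv2.imwrite('pics/m6.png',np.hstack([cv2.resize(c['img'][110:250,220:400,::-1],(490,384))[:,:288+0],w['img'][:,:,::-1]])); np.savez('pics/w6.npz',**w)
```

```text
[ 0.4759 -0.2058  0.2129] [-0.3  0.6 -3.8] 0.0371 47.3
[([207, 252, 23, 72, 1268], [220.0, 286.7]), ([281, 252, 23, 73, 1269], [290.2, 286.7])]
[-1.43505364e-01  3.13689169e+00  6.97770619e-05] [-0.00624637  0.05188736 -0.02852531]
```

View pics/m6.png

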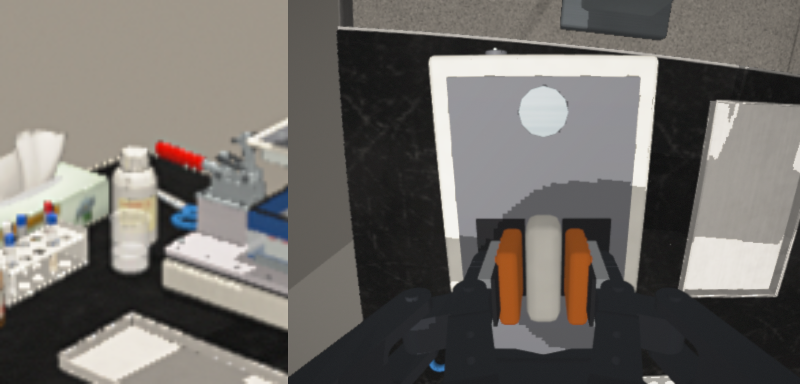

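The lid is lifted off and level, both buttons held in at (220,287) and (290,287), and the clamp is still open (red handle at (180,155) on the left). The wrist view also shows three tray corners at about (420,101), (393,290) and (490,296).

Run:
```python
from h import *
w=load('w6')
A,B,C=[onz(w,*p,.015)[:2] for p in((420,101),(393,290),(490,296))]
print(A,B,C,'ctr',(A+C)/2,'len',np.linalg.norm(A-B),np.linalg.norm(B-C),'yaw',np.degrees(np.arctan2(*(B-A)[::-1])),np.degrees(np.arctan2(*(C-B)[::-1]))-90)
s=snap('side','sd6'); c=load('scene0')
for n,x,roi in(('scene',c,(225,205,350,285)),('side',s,(240,185,330,280))):
    g=cv2.cvtColor(x['img'],cv2.COLOR_RGB2HSV); x0,y0,x1,y1=roi; b=np.zeros(g.shape[:2],np.uint8)
    b[y0:y1,x0:x1]=((g[...,2]>90)&(g[...,1]<70))[y0:y1,x0:x1]
    k=max(cv2.findContours(b,0,2)[0],key=cv2.contourArea)
    q=np.array([onz(x,*p,.015)[:2] for p in k[:,0].astype(float)],np.float32)
    print(n,cv2.minAreaRect(q))
```

```text
[ 0.38801092 -0.0379107 ] [ 0.61808196 -0.01548244] [0.61899274 0.12036677] ctr [0.50350183 0.04122804] len 0.23116165960806345 0.135852263839291 yaw 5.567834259104632 -0.38412189483008774
scene ((0.49558109045028687, 0.04759764298796654), (0.2585446536540985, 0.15274058282375336), 3.7902793884277344)
side ((0.49996817111968994, -0.0420181006193161), (0.18627624213695526, 0.4095250368118286), 76.7344741821289)
```

>>> {"op": "carry_out", "data": {
  "increments": [
    [[-3,15,0],0],
    [[-9,45,0],0],
    [[-16,80,0],0],
    [[-23,115,0],0],
    [[-30,150,0],0],
    [[-37,185,0],0],
    [[-43,215,0],0],
    [[-47,237,0],0],
    [[-49,246,0],0],
    [[-49,246,20],0],
    [[-49,246,40],0],
    [[-49,246,40],0]
  ]
}}

```text
clock: 14.82
tcp_pos: [0.5007, 0.0432, 0.1708]
tool_rot: [0.143, -3.135, 0.002]
force: [-0.6, -0.5, -4.0]
opening: 0.0366
finger_force: 47.3
```

>>> {"op": "carry_out", "data": {
  "increments": [
    [[0,0,25],0],
    [[0,0,50],0],
    [[0,0,70],0],
    [[0,0,80],0],
    [[0,0,80],0],
    [[0,0,80],0]
  ]
}}

```text
clock: 15.58
tcp_pos: [0.5027, 0.0439, 0.0933]
tool_rot: [-0.144, 3.137, 0.001]
force: [-0.1, 0.3, -2.6]
opening: 0.037
finger_force: 47.3
```

Run:
```python
from h import *
w=chk(); c=snap('scene','s7')
cv2.imwrite('pics/m7.png',np.hstack([cv2.resize(c['img'][190:290,225:355,::-1],(390,300)),cv2.resize(w['img'][:,:,::-1],(400,300))])); np.savez('pics/w7.npz',**w)
```

```text
[0.5026 0.0439 0.0933] [-0.6 -0.1 -2.1] 0.0372 47.3
[([207, 253, 23, 71, 1207], [219.7, 287.3]), ([281, 253, 23, 71, 1205], [290.3, 287.3])]
```

View pics/m7.png

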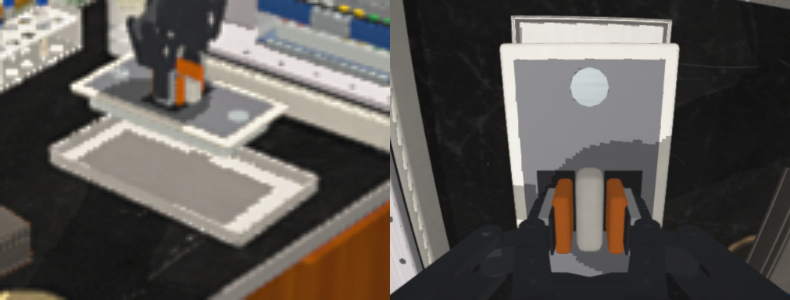

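The lid hangs level over the tray. In the wrist view the tray's near edge runs (157,20) to (360,27) in full-size pixels, nearly centred on the lid.

Run:
```python
from h import *
w=load('w7')
A,B=[onz(w,*p,.015)[:2] for p in((157.4,20.5),(359.7,27))]
d=B-A; print(A,B,np.linalg.norm(d),'yaw',np.degrees(np.arctan2(-d[0],d[1])))
y=np.arctan2(-d[0],d[1]); print('ctr',(A+B)/2+.12*np.array([np.cos(y),np.sin(y)]))
# lid near edge at plate top
for z in (.09,.095): print([onz(w,*p,z)[:2].round(4).tolist() for p in((140.8,57),(368.6,57))])
```

```text
[ 0.38530744 -0.02810438] [0.377439   0.10098582] 0.12932978005096704 yaw 3.488037929911182
ctr [0.50115092 0.04374153]
[[0.4147, -0.0125], [0.4059, 0.0855]]
[[0.4151, -0.0108], [0.4066, 0.0838]]
```

>>> {"op": "carry_out", "data": {
  "increments": [
    [[5,-1,12],1.8],
    [[5,-1,28],1.8],
    [[5,-1,42],1.8],
    [[5,-1,52],1.8],
    [[5,-1,56],1.8],
    [[5,-1,58],1.8],
    [[5,-1,58],1.8],
    [[5,-1,58],1.8]
  ]
}}

```text
clock: 16.68
tcp_pos: [0.4973, 0.0423, 0.0347]
tool_rot: [-0.094, 3.14, 0.0]
force: [-0.4, -0.1, -2.1]
opening: 0.0368
finger_force: 47.3
```

>>> {"op": "carry_out", "data": {
  "increments": [
    [[0,0,0.5],0],
    [[0,0,1],0],
    [[0,0,1.5],0],
    [[0,0,2],0],
    [[0,0,2.5],0],
    [[0,0,3],0],
    [[0,0,3],0]
  ]
}}

```text
clock: 17.55
tcp_pos: [0.497, 0.0422, 0.0312]
tool_rot: [0.094, -3.14, 0.0]
force: [-0.4, -0.6, -2.6]
opening: 0.0371
finger_force: 47.3
```

>>> {"op": "carry_out", "data": {
  "increments": [
    [[0,0,0.5],0],
    [[0,0,1],0],
    [[0,0,1.5],0],
    [[0,0,1.5],0]
  ]
}}

```text
clock: 18.05
tcp_pos: [0.497, 0.0422, 0.0298]
tool_rot: [0.094, -3.14, 0.0]
force: [-0.3, 0.0, -2.6]
opening: 0.037
finger_force: 47.3
```

>>> {"op": "carry_out", "data": {
  "increments": [
    [[0,0,0.5],0],
    [[0,0,1],0],
    [[0,0,1],0]
  ]
}}

```text
clock: 18.42
tcp_pos: [0.4971, 0.0422, 0.0289]
tool_rot: [-0.095, 3.14, 0.0]
force: [-1.4, 0.5, -0.3]
opening: 0.0368
finger_force: 47.9
```

>>> {"op": "carry_out", "data": {
  "increments": [
    [[0,0,0.3],0],
    [[0,0,0.4],0],
    [[0,0,0.4],0]
  ]
}}

```text
clock: 18.8
tcp_pos: [0.4971, 0.0422, 0.0289]
tool_rot: [-0.095, 3.14, 0.0]
force: [-3.2, -0.1, 6.6]
opening: 0.0369
finger_force: 48.9
```

>>> {"op": "carry_out", "data": {
  "increments": [
    [[0,0,0],0],
    [[0,0,0],0],
    [[0,0,0],0]
  ],
  "grip": 41
}}

```text
clock: 19.18
tcp_pos: [0.497, 0.0422, 0.0282]
tool_rot: [0.094, -3.14, 0.0]
force: [0.8, -0.4, -1.6]
opening: 0.0413
finger_force: 6.0
```

>>> {"op": "carry_out", "data": {
  "increments": [
    [[0,0,0.3],0],
    [[0,0,0.6],0],
    [[0,0,1],0],
    [[0,0,1],0]
  ],
  "grip": 50
}}

```text
clock: 19.68
tcp_pos: [0.497, 0.0422, 0.0274]
tool_rot: [0.094, -3.14, 0.0]
force: [-0.2, 1.2, -2.3]
opening: 0.0501
finger_force: 4.0
```

>>> {"op": "carry_out", "data": {
  "increments": [
    [[0,0,0],0],
    [[0,0,0],0],
    [[0,0,0],0],
    [[0,0,0],0],
    [[0,0,0],0]
  ],
  "grip": 84
}}

```text
clock: 20.3
tcp_pos: [0.4971, 0.0422, 0.0274]
tool_rot: [-0.094, 3.14, 0.0]
force: [-0.1, 0.1, -0.3]
opening: 0.0839
finger_force: 0.0
```

>>> {"op": "carry_out", "data": {
  "increments": [
    [[0,0,-10],0],
    [[0,0,-30],0],
    [[0,0,-60],0],
    [[0,0,-100],0],
    [[0,0,-150],0],
    [[10,0,-200],0],
    [[30,0,-230],0],
    [[40,0,-240],0],
    [[40,0,-240],0]
  ]
}}

```text
clock: 21.42
tcp_pos: [0.4568, 0.0398, 0.268]
tool_rot: [-0.095, 3.139, 0.002]
force: [-0.3, -0.1, -0.2]
opening: 0.084
finger_force: 0.0
```

Run:
```python
from h import *
w=chk(); c=snap('scene','s8')
cv2.imwrite('pics/m8.png',np.hstack([cv2.resize(c['img'][130:290,215:385,::-1],(400,376)),cv2.resize(w['img'][:,:,::-1],(400,300),interpolation=3) if 0 else cv2.copyMakeBorder(cv2.resize(w['img'][:,:,::-1],(400,300)),0,76,0,0,0)]))
```

```text
[0.4568 0.0398 0.267 ] [-0.4 -0.1 -0. ] 0.084 0.0
[([230, 186, 8, 29, 219], [233.4, 200.1]), ([273, 187, 8, 28, 186], [276.4, 200.4])]
```

View pics/m8.png

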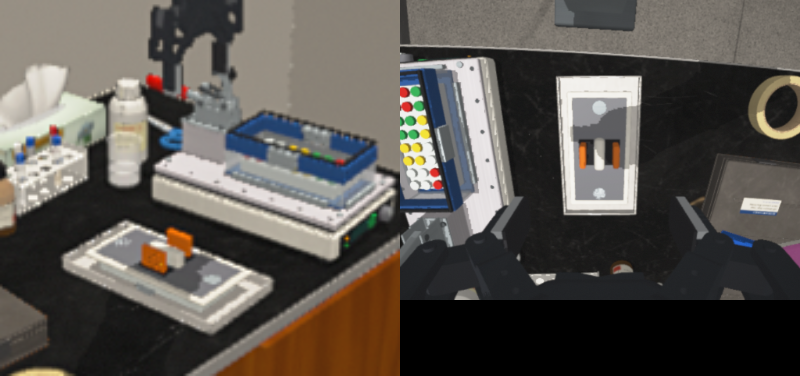

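The lid lies flat and right way up inside the tray (centred near (600,152) in the wrist half). The box is open, the clamp is still open, and the gripper is clear of everything.

```bash
python3 -c "
from h import *
print(finish_job())"
```

```text
the job is handed in; nothing more can be done
None
```

The clamp is open and stays open, the lid is off and lies flat and right way up in the steel tray, released, and the job was handed in at about 21.5 s, with the last pictures showing nothing else disturbed.

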